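# Point-and-check a clinic kit

## Task

Check off the clinic kit by pointing, without touching or moving the bottles, the case or what is in it: first bring the fingertips to just above the cap of the amber glass bottle and hold still there for two seconds, then in the same way point for two seconds at the middle of the one empty compartment (green foam floor) of the open black case. Point at neither of the other two bottles, so keep well above or away from them as you pass. Then press down the raised green half of the rocker switch fully, so that it stays down, and move clear.

Things in the scene. Friction and masses are not known exactly. Their poses are not given: they have to be found in the camera images.
- amber_cap (a point): centre of the top of the white cap of the amber glass bottle (no label) to point at; bottle 54 mm in diameter, 100 mm tall, standing loose on the table, this point at 100 mm height
- green_cap (a point): centre of the top of the black cap of the green glass bottle with a paper label; same size as the amber one; not to be pointed at
- white_cap (a point): centre of the top of the blue cap of the white plastic bottle with a paper label; same size as the amber one; not to be pointed at
- case: open black kit case fixed on the table, 270 mm (its x) by 350 mm (its y), 70 mm high to the rim, walls 5 mm, split by one divider each way into four compartments about 127 by 167 mm and 65 mm deep; origin at the middle of its underside; a carrying handle sticks out 32 mm on its -x side, its lid is folded back flat on the table on its +x side (35 mm high, reaching 400 mm from the origin)
- bay_pad (a point): centre of the top face of the green foam pad (100 x 130 mm, 6 mm thick) on the floor of the one empty compartment: 11 mm above the table, 59 mm below the case rim; z up; point just above the compartment over this point
- carton: white carton with a blue band, 70 x 90 x 45 mm, loose in another compartment; origin at the middle of its underside
- jar: small white jar with a blue cap, 52 mm in diameter, 50 mm tall, loose in another compartment; origin at the middle of its underside
- meter: flat grey hand-held meter, 50 x 95 x 20 mm, loose in another compartment; origin at the middle of its underside
- rocker (a joint): angle of the rocker switch: 0 = red half down and green half up, 0.4 = green half fully down; it starts near 0 and stays where it is left; friction takes about 3 N at the pressing point
- green_end (a point): pressing point on the upper face of the green half of the rocker, 28 mm from its pivot and 14 mm from the tip of the green half; it turns with the rocker: about 46 mm above the table when raised, 35 mm when fully down. The rocker is a plate 84 x 50 mm, its red half towards the robot, in the mouth of an open grey box
- station: grey box that carries the rocker, fixed on the table, 110 mm (its x) by 70 mm (its y), rim 36 mm high; origin at the middle of its underside; the rocker's pivot runs along its y axis above the origin at 36 mm height, the green half lies on its +x side
Mind the look-alikes: they are no part of the job. What is shaped like the station but purple is not meant.

How it is judged:
By the outcome, as a careful person would: the job done as asked, in the order asked, and still so for the second after the job is handed in, with the robot touching nothing.
It also fails if it takes over 54 s, if anything falls off the work surface, if the arm or the gripper's body presses on something with over 40 N, if the wrist force passes 120 N, or if a joint passes its speed limit or range.

## Robot

A 6-joint arm with a two-finger parallel gripper is mounted at the origin on the work surface. World frame = base frame: x ahead of the robot, y to its left, z up, the work surface at z = 0. Lengths are in m, angles in rad, forces in N, time in s.
With the tool pointing down it reaches from about 0.25 to 0.775 m from the base axis. Payload 4 kg.
Tool frame: the origin (TCP) lies on the centre line of the jaws, within the pads' length; the fingertips stand 17 mm ahead of it and the grasp point (between the pads) lies 2 mm behind it; z points along the fingers, y is the line along which they close (so a half turn about z gives the same grasp; the last joint's range is limited). The gripper opens to 94 mm and grips with 3 to 60 N. Pads are 16 mm wide; open, the fingers measure 119 mm over their backs; the gripper's body (75 mm by 177 mm) begins 78 mm behind the grasp point.
Start: joints at [-1.439, 0.087, 1.371, -0, 1.684, -0.103], TCP at [0.128, -0.535, 0.223] pointing down, gripper open.
Joint ranges: [-3.1, 3.1], [-0.76, 2.03], [0.27, 2.55], [-1.08, 4.22], [0.17, 2.65], [-2.57, 2.57]. Speed limits (rad/s): [2.79, 2.79, 3.14, 3.14, 3.14, 3.14].

## Interface

Orientations are given as [roll, pitch, yaw] about the fixed x, y, z axes, in that order (R = Rz(yaw) Ry(pitch) Rx(roll)).
In Python, from bench import robot gives the robot as it stands.
- The arm moves only by the tool servo_tool, never from a script. Its argument "plan" is a list of rows, each a list of 7 numbers: the shift along the tool's x, y, z normalised to -1 to 1, where 1 is 0.1 m, then the turn, a rotation vector about the tool's x, y, z normalised to -1 to 1, where 1 is pi/2 rad, then the finger opening in mm, from 0 to 94. In form: [[x, y, z, ax, ay, az, gripper], ...]. A call has 1 to 12 rows; each row is the pose to reach, as a shift and turn from the pose commanded when the call began, along the tool's axes at that moment; what a row does not reach only later rows make up. A row lasts 1/12 s, in which the tool goes at most 41.7 mm and 7.16 degrees, less where a joint would pass 70% of its speed; a pose out of reach is approached as far as the arm can. A call with a number of a shift or a turn outside -1 to 1 is refused whole. A call with a gripper value outside its range is refused whole. The fingers move at their own pace and stop on an object; the grip force is fixed at half the most. Time passes only in rows, so rows that repeat a pose let the fingers close. It gives the time, the measured TCP pose, the force, the opening and the grip force at its end, in the units of the state.
- robot.get_obs(): the state, without advancing time (a new reading comes with each control period).
- robot.snapshot(name): name is "scene" or "top"; returns the picture (480x640x3 uint8, red, green, blue); there is no depth.
- robot.camera_params(name): a dict with "camera_matrix" (3x3 intrinsics, pixels), "rvec" (rotation vector, rad) and "tvec" (3), from world to camera coordinates, as OpenCV has them. Camera axes: x right, y down, z forward; pixel columns grow to the right and rows downward; lengths in m; the calibration is good to about 2 mm. A picture is of the moment at which its call begins. camera_params takes no time and is no camera call.
- robot.close_job(): hands the job in; it is judged then, once.
Trained networks look in the newest picture that a camera, given by its name, has taken for a name from the list of things; names that differ only in an ending like _2 or _b are one class to them, and where a whole thing is asked for, a point or a joint stands for the part that bears it (a point fixed in the world has none). Each returns a list of dicts, best first, with "conf" (0 to 1); they miss things now and then, are a little off and sometimes report something else, mostly with a low value. They report only what shows in the picture. A call takes as long as a camera call. They do not tell look-alikes from the thing itself.
- robot.find_in(thing, camera): "extent" ([centre column, centre row, width, height] in pixels, round what is visible of it).
The state is a dict: "time": time; "joint_positions": joint angles; "qvel": joint speeds; "joint_torque": joint torques, N m; "tool_pos": TCP position; "ee_rot": TCP orientation; "wrist_force": force on the tool from outside, world axes, zero at the start; "wrist_torque": the same for the moment, N m; "width": finger opening in m; "finger_force": force on a finger pad.
Only numpy, scipy, OpenCV 4.12 (cv2) and the standard library are available. Lean on these libraries where they do the work, as an engineer would, in place of code of your own. Each camera call takes 0.05 s, during which the arm holds its last target. There are 200 camera calls.

## Working session

There is one attempt and no reset: what is moved stays moved. The work goes in short steps, Python scripts to look and compute and a tool call to move; the robot and the scene stay as the last step left them, time stands still between calls to the robot, and variables do not carry over. Pictures are saved under pics/ and viewed, at most 10 in all, crops included, and the job is handed in when it is done.

Besides the shell and the picture viewer there is one more tool, called after "Request:" by a JSON object that holds its "name" and its "arguments". servo_tool: Moves the arm, as the interface text tells. Scaled input: -1 to 1 covers 0.1 m each way for a shift and pi/2 rad each way for a turn. Its arguments: {"type":"object","properties":{"plan":{"type":"array","items":{"type":"array","items":{"type":"number"}}}},"required":["plan"]}

```bash
mkdir -p pics; cat > h.py <<'E'
import numpy as np, cv2
from bench import robot
def px2w(cam,u,v,z):
    p=robot.camera_params(cam); R,_=cv2.Rodrigues(np.array(p["rvec"],float)); t=np.array(p["tvec"],float).ravel()
    d=R.T@np.linalg.inv(np.array(p["camera_matrix"]))@np.array([u,v,1.]); c=-R.T@t
    return c+d*(z-c[2])/d[2]
def w2px(cam,P):
    p=robot.camera_params(cam)
    return cv2.projectPoints(np.array(P,float).reshape(-1,3),np.array(p["rvec"],float),np.array(p["tvec"],float),np.array(p["camera_matrix"],float),None)[0].reshape(-1,2)
def save(cam,name):
    im=robot.snapshot(cam); cv2.imwrite(name,im[:,:,::-1]); return im
E
python3 - <<'E'
from h import *
for c in("top","scene"):
    save(c,f"pics/{c}0.png")
    p=robot.camera_params(c);R=cv2.Rodrigues(np.array(p["rvec"],float))[0];print(c,(-R.T@np.array(p["tvec"]).ravel()).round(3))
    for n in("amber_cap","green_cap","white_cap","case","bay_pad","station","green_end"):
        print(c,n,[(np.round(d["extent"]).tolist(),round(d["conf"],2)) for d in robot.find_in(n,c)[:4]])
o=robot.get_obs();print(o["time"],o["tool_pos"],o["ee_rot"])
E
```

```text
top [ 0.225 -0.107  1.471]
top amber_cap [([349.0, 273.0, 22.0, 25.0], 0.69), ([176.0, 254.0, 52.0, 40.0], 0.33)]
top green_cap [([410.0, 202.0, 21.0, 24.0], 0.81), ([235.0, 252.0, 25.0, 23.0], 0.64)]
top white_cap [([340.0, 216.0, 19.0, 19.0], 0.77)]
top case [([202.0, 186.0, 143.0, 208.0], 0.6)]
top bay_pad [([174.0, 255.0, 49.0, 39.0], 0.61)]
top station [([427.0, 273.0, 38.0, 48.0], 0.91), ([490.0, 296.0, 47.0, 50.0], 0.56)]
top green_end [([431.0, 272.0, 26.0, 38.0], 0.85), ([488.0, 295.0, 24.0, 36.0], 0.84), ([410.0, 203.0, 23.0, 22.0], 0.42)]
scene [1.319 0.58  0.815]
scene amber_cap [([306.0, 232.0, 21.0, 39.0], 0.69)]
scene green_cap [([215.0, 243.0, 19.0, 40.0], 0.75), ([359.0, 317.0, 50.0, 38.0], 0.55)]
scene white_cap [([272.0, 260.0, 20.0, 43.0], 0.8), ([250.0, 209.0, 29.0, 18.0], 0.59)]
scene case [([366.0, 366.0, 283.0, 228.0], 0.61)]
scene bay_pad [([455.0, 319.0, 60.0, 32.0], 0.95), ([248.0, 217.0, 40.0, 34.0], 0.63)]
scene station [([248.0, 216.0, 40.0, 35.0], 0.8), ([230.0, 191.0, 31.0, 26.0], 0.62)]
scene green_end [([229.0, 187.0, 21.0, 8.0], 0.64), ([251.0, 211.0, 32.0, 19.0], 0.52)]
0.8 [ 0.12796274 -0.53493215  0.22252999] [ 3.14146193e+00 -2.12321065e-06  2.34811773e-01]
```

View pics/top0.png

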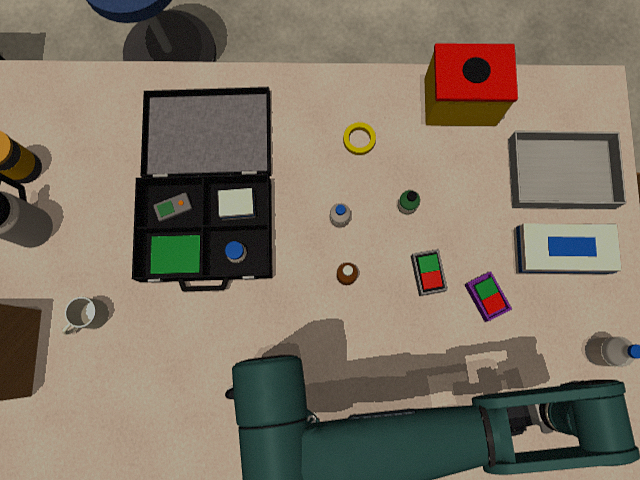

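View pics/scene0.png

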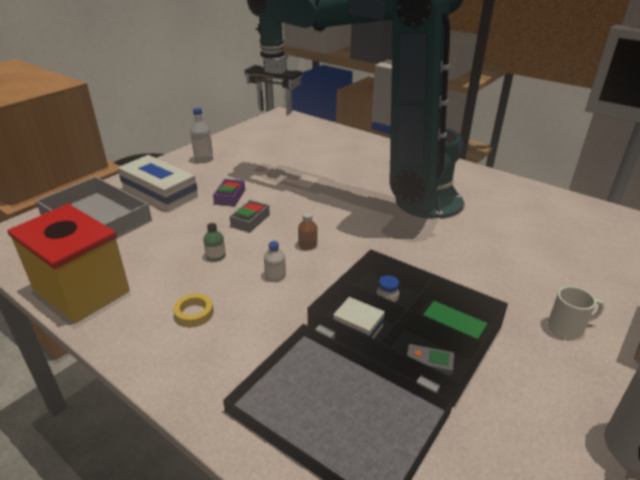

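Top view: the amber bottle with the white cap is at (348,271). The other two are the white bottle with a blue cap at (340,212) and the green bottle with a black cap at (410,200). The empty bay with the green floor is at (175,254). There are two rockers: grey at (429,272) and purple at (488,296). The grey one fits the description. I'll check this in an enlarged crop and measure by colour.

```bash
python3 - <<'E'
from h import *
im=cv2.imread("pics/top0.png"); hsv=cv2.cvtColor(im,cv2.COLOR_BGR2HSV)
cv2.imwrite("pics/crop.png",cv2.resize(im[185:325,320:520],None,fx=4,fy=4,interpolation=cv2.INTER_CUBIC))
def seg(lo,hi,box):
    x0,y0,x1,y1=box;m=cv2.inRange(hsv[y0:y1,x0:x1],lo,hi)
    n,l,s,c=cv2.connectedComponentsWithStats(m);i=1+np.argmax(s[1:,4])
    ys,xs=np.where(l==i);r=cv2.minAreaRect(np.c_[xs,ys].astype(np.float32))
    return c[i]+[x0,y0],s[i,4],r
G=((50,80,40),(75,255,255))
c,a,r=seg(*G,(140,225,205,280));print("pad",c,a,r[1:],px2w("top",*c,.011))
c,a,r=seg(*G,(412,248,448,296));print("green",c,a,r[1:],px2w("top",*c,.044))
c2,a,r=seg((0,120,80),(6,255,255),(412,248,448,296));print("red",c2,a,r[1:],px2w("top",*c2,.030))
c,a,r=seg((0,0,150),(179,70,255),(338,262,356,280));print("cap",c,a,r[1:],px2w("top",*c,.1))
for n,b in(("white",(340,211)),("green",(411,198))):print(n,px2w("top",*b,.1))
print("scene cap",px2w("scene",307,217,.1),"pad",px2w("scene",455,319,.011))
print(w2px("scene",[px2w("top",*c,.1)]))
E
```

```text
pad [174.74159103 254.09823812] 1873 ((38.0, 49.0), 90.0) [0.4789575  0.30549875 0.011     ]
green [428.25632911 263.03797468] 316 ((16.09969139099121, 19.409074783325195), 79.69515228271484) [ 0.45704099 -0.362607    0.044     ]
red [431.41612903 279.58387097] 310 ((16.09969139099121, 19.230186462402344), 79.69515228271484) [ 0.41589825 -0.37221553  0.03      ]
cap [347.51388889 269.81944444] 72 ((8.0, 9.0), 90.0) [ 0.42865004 -0.151873    0.1       ]
white [ 0.57909904 -0.13220519  0.1       ]
green [ 0.61520544 -0.31288628  0.1       ]
scene cap [ 0.43627852 -0.14067217  0.1       ] pad [0.45690394 0.30957557 0.011     ]
[[305.54558098 214.44012262]]
```

View pics/crop.png

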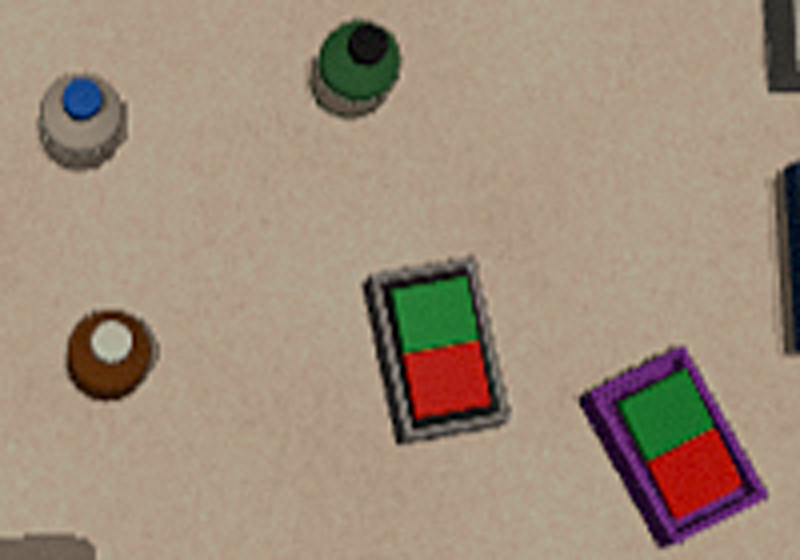

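The crop confirms it: the white cap on the amber bottle is at crop (110,342) and the grey-framed rocker is at (440,350), while the purple one at (675,450) is the look-alike. Targets are amber (0.429,-0.152), pad (0.479,0.305) and green_end about (0.464,-0.361). The tool's yaw of 0.235 already matches the station. I'll move towards amber at height with the fingers closing.

Request:
{"name": "servo_tool", "arguments": {"plan": [[0.95,-0.76,0,0,0,0,0],[0.95,-0.76,0,0,0,0,0],[0.95,-0.76,0,0,0,0,0],[0.95,-0.76,0,0,0,0,0]]}}

```text
time: 1.13
tool_pos: [0.2059, -0.4347, 0.2231]
ee_rot: [-3.141, -0.003, 0.241]
wrist_force: [-0.2, -1.0, -0.1]
width: 0.0707
finger_force: 0.0
```

Request:
{"name": "servo_tool", "arguments": {"plan": [[0.95,-0.76,0,0,0,0,0],[0.95,-0.76,0,0,0,0,0],[0.95,-0.76,0,0,0,0,0],[0.95,-0.76,0,0,0,0,0]]}}

```text
time: 1.47
tool_pos: [0.2805, -0.3389, 0.2231]
ee_rot: [-3.141, -0.003, 0.242]
wrist_force: [-0.1, -0.7, 0.1]
width: 0.044
finger_force: 0.0
```

Request:
{"name": "servo_tool", "arguments": {"plan": [[0.95,-0.76,0,0,0,0,0],[0.95,-0.76,0,0,0,0,0],[0.95,-0.76,0,0,0,0,0],[0.95,-0.76,0,0,0,0,0]]}}

```text
time: 1.8
tool_pos: [0.355, -0.2431, 0.2228]
ee_rot: [-3.141, -0.003, 0.243]
wrist_force: [0.2, 0.3, 0.5]
width: 0.0173
finger_force: 0.0
```

Request:
{"name": "servo_tool", "arguments": {"plan": [[0.96,-0.75,0,0,0,0,0],[0.96,-0.75,0,0,0,0,0],[0.96,-0.75,0,0,0,0,0],[0.96,-0.75,0,0,0,0,0],[0.96,-0.75,0,0,0,0,0],[0.96,-0.75,0,0,0,0,0]]}}

```text
time: 2.3
tool_pos: [0.4277, -0.1529, 0.2224]
ee_rot: [3.141, 0.001, 0.234]
wrist_force: [-0.4, -0.2, 1.3]
width: 0.0001
finger_force: 0.0
```

Request:
{"name": "servo_tool", "arguments": {"plan": [[0.01,-0.01,0.25,0,0,0,0],[0.01,-0.01,0.5,0,0,0,0],[0.01,-0.01,0.7,0,0,0,0],[0.01,-0.01,0.85,0,0,0,0],[0.01,-0.01,0.92,0,0,0,0],[0.01,-0.01,0.92,0,0,0,0],[0.01,-0.01,0.92,0,0,0,0]]}}

```text
time: 2.88
tool_pos: [0.4284, -0.1517, 0.1309]
ee_rot: [3.141, -0.0, 0.233]
wrist_force: [0.7, 0.7, 0.1]
width: 0.0001
finger_force: 0.0
```

```bash
python3 - <<'E'
from h import *
a=save("top","pics/t1.png");b=save("scene","pics/s1.png")
f=lambda i,x,y:cv2.resize(i[y:y+100,x:x+100,::-1],(400,400),interpolation=cv2.INTER_CUBIC)
cv2.imwrite("pics/c1.png",np.hstack([f(a,300,220),f(b,256,160)]))
E
```

```text
(no output)
```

View pics/c1.png

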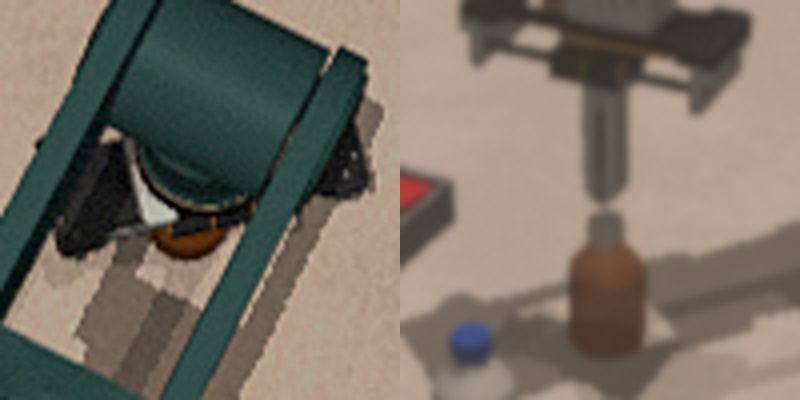

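In the scene crop, the closed fingertips at (603,200) stand right above the amber cap at (605,215) with a small gap. I'll hold here for about 2.5 s.

Request:
{"name": "servo_tool", "arguments": {"plan": [[0,0,0,0,0,0,0],[0,0,0,0,0,0,0],[0,0,0,0,0,0,0],[0,0,0,0,0,0,0],[0,0,0,0,0,0,0],[0,0,0,0,0,0,0],[0,0,0,0,0,0,0],[0,0,0,0,0,0,0],[0,0,0,0,0,0,0],[0,0,0,0,0,0,0],[0,0,0,0,0,0,0],[0,0,0,0,0,0,0]]}}

```text
time: 3.98
tool_pos: [0.4287, -0.1504, 0.1304]
ee_rot: [3.142, 0.0, 0.235]
wrist_force: [-0.3, 0.5, -0.3]
width: 0.0007
finger_force: 0.0
```

Request:
{"name": "servo_tool", "arguments": {"plan": [[0,0,0,0,0,0,0],[0,0,0,0,0,0,0],[0,0,0,0,0,0,0],[0,0,0,0,0,0,0],[0,0,0,0,0,0,0],[0,0,0,0,0,0,0],[0,0,0,0,0,0,0],[0,0,0,0,0,0,0],[0,0,0,0,0,0,0],[0,0,0,0,0,0,0],[0,0,0,0,0,0,0],[0,0,0,0,0,0,0]]}}

```text
time: 4.98
tool_pos: [0.4287, -0.1504, 0.1305]
ee_rot: [3.142, 0.0, 0.235]
wrist_force: [1.0, -0.3, -0.3]
width: 0.0003
finger_force: 0.0
```

Request:
{"name": "servo_tool", "arguments": {"plan": [[0,0,0,0,0,0,0],[0,0,0,0,0,0,0],[0,0,0,0,0,0,0],[0,0,0,0,0,0,0],[0,0,0,0,0,0,0],[0,0,0,0,0,0,0],[0,0,0,0,0,0,0],[0,0,0,0,0,0,0]]}}

```text
time: 5.65
tool_pos: [0.4287, -0.1504, 0.1305]
ee_rot: [3.142, 0.0, 0.235]
wrist_force: [0.0, -0.8, 0.5]
width: 0.0006
finger_force: 0.0
```

Request:
{"name": "servo_tool", "arguments": {"plan": [[0,0,-0.3,0,0,0,0],[0,0,-0.6,0,0,0,0],[0,0,-0.8,0,0,0,0],[0,0,-0.9,0,0,0,0],[0,0,-0.9,0,0,0,0],[0,0,-0.9,0,0,0,0]]}}

```text
time: 6.15
tool_pos: [0.4287, -0.1504, 0.2201]
ee_rot: [3.142, 0.0, 0.235]
wrist_force: [-0.4, -0.3, -0.5]
width: 0.0003
finger_force: 0.0
```

Request:
{"name": "servo_tool", "arguments": {"plan": [[0.31,-0.86,0,0,0,0,0],[0.31,-0.86,0,0,0,0,0],[0.31,-0.86,0,0,0,0,0],[0.31,-0.86,0,0,0,0,0]]}}

```text
time: 6.48
tool_pos: [0.438, -0.0573, 0.2183]
ee_rot: [-3.14, 0.003, 0.239]
wrist_force: [0.3, -0.4, 0.0]
width: 0.0006
finger_force: 0.0
```

Request:
{"name": "servo_tool", "arguments": {"plan": [[0.31,-0.86,0,0,0,0,0],[0.31,-0.86,0,0,0,0,0],[0.31,-0.86,0,0,0,0,0],[0.31,-0.86,0,0,0,0,0]]}}

```text
time: 6.82
tool_pos: [0.4487, 0.0322, 0.2191]
ee_rot: [-3.141, 0.002, 0.238]
wrist_force: [-0.4, -0.9, 0.3]
width: 0.0005
finger_force: 0.0
```

Request:
{"name": "servo_tool", "arguments": {"plan": [[0.31,-0.86,0,0,0,0,0],[0.31,-0.86,0,0,0,0,0],[0.31,-0.86,0,0,0,0,0],[0.31,-0.86,0,0,0,0,0]]}}

```text
time: 7.15
tool_pos: [0.4593, 0.1221, 0.2194]
ee_rot: [3.141, 0.002, 0.237]
wrist_force: [-0.8, -1.2, -1.0]
width: 0.0003
finger_force: 0.0
```

Request:
{"name": "servo_tool", "arguments": {"plan": [[0.31,-0.86,0,0,0,0,0],[0.31,-0.86,0,0,0,0,0],[0.31,-0.86,0,0,0,0,0],[0.31,-0.86,0,0,0,0,0]]}}

```text
time: 7.48
tool_pos: [0.4697, 0.2124, 0.2196]
ee_rot: [3.14, 0.002, 0.236]
wrist_force: [-0.6, -0.6, -0.8]
width: 0.0007
finger_force: 0.0
```

Request:
{"name": "servo_tool", "arguments": {"plan": [[0.31,-0.87,0,0,0,0,0],[0.31,-0.87,0,0,0,0,0],[0.31,-0.87,0,0,0,0,0],[0.31,-0.87,0,0,0,0,0],[0.31,-0.87,0,0,0,0,0],[0.31,-0.87,0,0,0,0,0]]}}

```text
time: 7.98
tool_pos: [0.4797, 0.3022, 0.2205]
ee_rot: [3.14, 0.0, 0.232]
wrist_force: [0.5, 0.6, -0.2]
width: 0.001
finger_force: 0.0
```

Request:
{"name": "servo_tool", "arguments": {"plan": [[0,-0.02,0.3,0,0,0,0],[0,-0.02,0.6,0,0,0,0],[0,-0.02,0.8,0,0,0,0],[0,-0.02,0.8,0,0,0,0]]}}

```text
time: 8.32
tool_pos: [0.4761, 0.3031, 0.1352]
ee_rot: [3.138, 0.01, 0.232]
wrist_force: [-0.1, -0.4, -1.5]
width: 0.0003
finger_force: 0.0
```

Request:
{"name": "servo_tool", "arguments": {"plan": [[0,0,0.2,0,0,0,0],[0,0,0.35,0,0,0,0],[0,0,0.41,0,0,0,0],[0,0,0.41,0,0,0,0],[0,0,0.41,0,0,0,0],[0,0,0.41,0,0,0,0]]}}

```text
time: 8.82
tool_pos: [0.4798, 0.3068, 0.1014]
ee_rot: [-3.141, -0.003, 0.234]
wrist_force: [0.2, 0.1, 0.5]
width: 0.0003
finger_force: 0.0
```

```bash
python3 - <<'E'
from h import *
a=save("top","pics/t2.png");b=save("scene","pics/s2.png")
f=lambda i,x,y:cv2.resize(i[y:y+160,x:x+160,::-1],(400,400),interpolation=cv2.INTER_CUBIC)
cv2.imwrite("pics/c2.png",np.hstack([f(a,110,170),f(b,370,210)]))
E
```

```text
(no output)
```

View pics/c2.png

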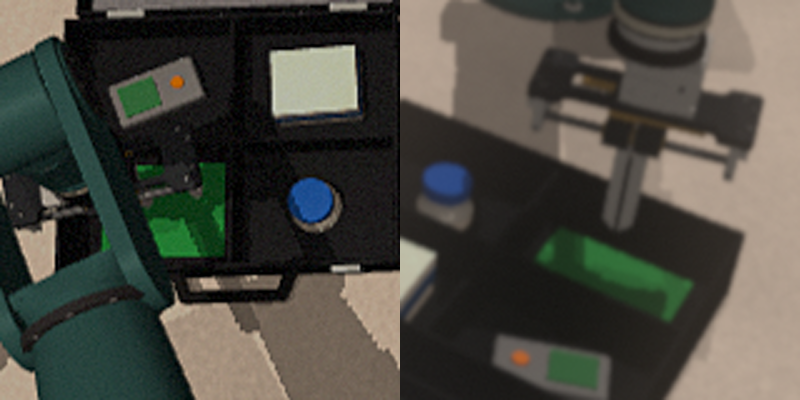

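The scene crop shows the fingertips at (618,225) just above the rim over the green pad, which is centred near (615,275), and nothing is touched. I'll hold, then rise.

Request:
{"name": "servo_tool", "arguments": {"plan": [[0,0,0,0,0,0,0],[0,0,0,0,0,0,0],[0,0,0,0,0,0,0],[0,0,0,0,0,0,0],[0,0,0,0,0,0,0],[0,0,0,0,0,0,0],[0,0,0,0,0,0,0],[0,0,0,0,0,0,0],[0,0,0,0,0,0,0],[0,0,0,0,0,0,0],[0,0,0,0,0,0,0],[0,0,0,0,0,0,0]]}}

```text
time: 9.92
tool_pos: [0.4787, 0.3068, 0.0994]
ee_rot: [3.141, 0.0, 0.235]
wrist_force: [0.4, -0.5, 0.1]
width: 0.0006
finger_force: 0.0
```

Request:
{"name": "servo_tool", "arguments": {"plan": [[0,0,0,0,0,0,0],[0,0,0,0,0,0,0],[0,0,0,0,0,0,0],[0,0,0,0,0,0,0],[0,0,0,0,0,0,0],[0,0,0,0,0,0,0],[0,0,0,0,0,0,0],[0,0,0,0,0,0,0],[0,0,0,0,0,0,0],[0,0,0,0,0,0,0],[0,0,0,0,0,0,0],[0,0,0,0,0,0,0]]}}

```text
time: 10.92
tool_pos: [0.4787, 0.3068, 0.0994]
ee_rot: [3.141, 0.0, 0.235]
wrist_force: [0.4, 0.1, 0.5]
width: 0.0005
finger_force: 0.0
```

Request:
{"name": "servo_tool", "arguments": {"plan": [[0,0,0,0,0,0,0],[0,0,0,0,0,0,0],[0,0,0,0,0,0,0],[0,0,0,0,0,0,0],[0,0,0,0,0,0,0],[0,0,0,0,0,0,0],[0,0,0,0,0,0,0],[0,0,0,0,0,0,0]]}}

```text
time: 11.58
tool_pos: [0.4787, 0.3068, 0.0994]
ee_rot: [3.141, 0.0, 0.235]
wrist_force: [-0.7, -0.3, 0.9]
width: 0.0004
finger_force: 0.0
```

Request:
{"name": "servo_tool", "arguments": {"plan": [[0,0,-0.3,0,0,0,0],[0,0,-0.6,0,0,0,0],[0,0,-0.9,0,0,0,0],[0,0,-1,0,0,0,0],[0,0,-1,0,0,0,0]]}}

```text
time: 12.0
tool_pos: [0.4804, 0.3077, 0.2034]
ee_rot: [-3.14, -0.008, 0.235]
wrist_force: [-0.5, -0.8, 0.0]
width: 0.0005
finger_force: 0.0
```

Request:
{"name": "servo_tool", "arguments": {"plan": [[0,0,-0.2,0,0,0,0],[0,0,-0.2,0,0,0,0],[0,0,-0.2,0,0,0,0]]}}

```text
time: 12.25
tool_pos: [0.4787, 0.3067, 0.2182]
ee_rot: [3.141, 0.001, 0.235]
wrist_force: [-0.1, 0.2, -0.3]
width: 0.0004
finger_force: 0.0
```

Request:
{"name": "servo_tool", "arguments": {"plan": [[-0.45,0.92,0,0,0,0,0],[-0.45,0.92,0,0,0,0,0],[-0.45,0.92,0,0,0,0,0],[-0.45,0.92,0,0,0,0,0]]}}

```text
time: 12.58
tool_pos: [0.455, 0.2036, 0.2172]
ee_rot: [3.14, 0.004, 0.231]
wrist_force: [0.2, 0.5, -0.6]
width: 0.0002
finger_force: 0.0
```

Request:
{"name": "servo_tool", "arguments": {"plan": [[-0.45,0.92,0,0,0,0,0],[-0.45,0.92,0,0,0,0,0],[-0.45,0.92,0,0,0,0,0],[-0.45,0.92,0,0,0,0,0]]}}

```text
time: 12.92
tool_pos: [0.4332, 0.1048, 0.2179]
ee_rot: [3.141, 0.002, 0.231]
wrist_force: [0.3, 0.9, -0.6]
width: 0.0004
finger_force: 0.0
```

Request:
{"name": "servo_tool", "arguments": {"plan": [[-0.45,0.92,0,0,0,0,0],[-0.45,0.92,0,0,0,0,0],[-0.45,0.92,0,0,0,0,0],[-0.45,0.92,0,0,0,0,0]]}}

```text
time: 13.25
tool_pos: [0.4115, 0.0055, 0.2183]
ee_rot: [-3.142, 0.001, 0.231]
wrist_force: [-0.6, -0.8, 0.3]
width: 0.0007
finger_force: 0.0
```

Request:
{"name": "servo_tool", "arguments": {"plan": [[-0.09,0.92,0,0,0,0,0],[-0.09,0.92,0,0,0,0,0],[-0.09,0.92,0,0,0,0,0],[-0.09,0.92,0,0,0,0,0]]}}

```text
time: 13.58
tool_pos: [0.4253, -0.085, 0.2182]
ee_rot: [-3.14, 0.001, 0.232]
wrist_force: [-0.2, 0.6, -0.2]
width: 0.0002
finger_force: 0.0
```

Request:
{"name": "servo_tool", "arguments": {"plan": [[-0.09,0.92,0,0,0,0,0],[-0.09,0.92,0,0,0,0,0],[-0.09,0.92,0,0,0,0,0],[-0.09,0.92,0,0,0,0,0]]}}

```text
time: 13.92
tool_pos: [0.4379, -0.176, 0.2184]
ee_rot: [-3.14, 0.001, 0.233]
wrist_force: [-0.1, 0.6, -1.0]
width: 0.0002
finger_force: 0.0
```

Request:
{"name": "servo_tool", "arguments": {"plan": [[-0.09,0.92,0,0,0,0,0],[-0.09,0.92,0,0,0,0,0],[-0.09,0.92,0,0,0,0,0],[-0.09,0.92,0,0,0,0,0]]}}

```text
time: 14.25
tool_pos: [0.4504, -0.2672, 0.2185]
ee_rot: [-3.139, 0.0, 0.234]
wrist_force: [0.3, 0.3, 0.4]
width: 0.0004
finger_force: 0.0
```

Request:
{"name": "servo_tool", "arguments": {"plan": [[-0.08,0.94,0,0,0,0,0],[-0.08,0.94,0,0,0,0,0],[-0.08,0.94,0,0,0,0,0],[-0.08,0.94,0,0,0,0,0],[-0.08,0.94,0,0,0,0,0],[-0.08,0.94,0,0,0,0,0]]}}

```text
time: 14.75
tool_pos: [0.4643, -0.3583, 0.2199]
ee_rot: [-3.141, -0.001, 0.237]
wrist_force: [-0.1, 0.8, 0.4]
width: 0.0001
finger_force: 0.0
```

Request:
{"name": "servo_tool", "arguments": {"plan": [[0,0.02,0.3,0,0,0,0],[0,0.02,0.6,0,0,0,0],[0,0.02,0.85,0,0,0,0],[0,0.02,0.95,0,0,0,0],[0,0.02,0.95,0,0,0,0]]}}

```text
time: 15.17
tool_pos: [0.463, -0.3599, 0.1217]
ee_rot: [-3.136, 0.003, 0.237]
wrist_force: [-0.2, 1.1, 0.2]
width: 0.0006
finger_force: 0.0
```

Request:
{"name": "servo_tool", "arguments": {"plan": [[0,0,0.2,0,0,0,0],[0,0,0.35,0,0,0,0],[0,0,0.45,0,0,0,0],[0,0,0.48,0,0,0,0],[0,0,0.48,0,0,0,0],[0,0,0.48,0,0,0,0]]}}

```text
time: 15.67
tool_pos: [0.4649, -0.3633, 0.078]
ee_rot: [3.14, -0.001, 0.235]
wrist_force: [0.1, -1.0, -0.1]
width: 0.0005
finger_force: 0.0
```

```bash
python3 - <<'E'
from h import *
b=save("scene","pics/s3.png");o=robot.get_obs();print(o["tool_pos"],o["wrist_force"])
cv2.imwrite("pics/c3.png",cv2.resize(b[150:250,190:310,::-1],(720,600),interpolation=cv2.INTER_CUBIC))
E
```

```text
[ 0.46495525 -0.36354063  0.07821866] [-0.17161055  0.08503551 -0.29002239]
```

View pics/c3.png

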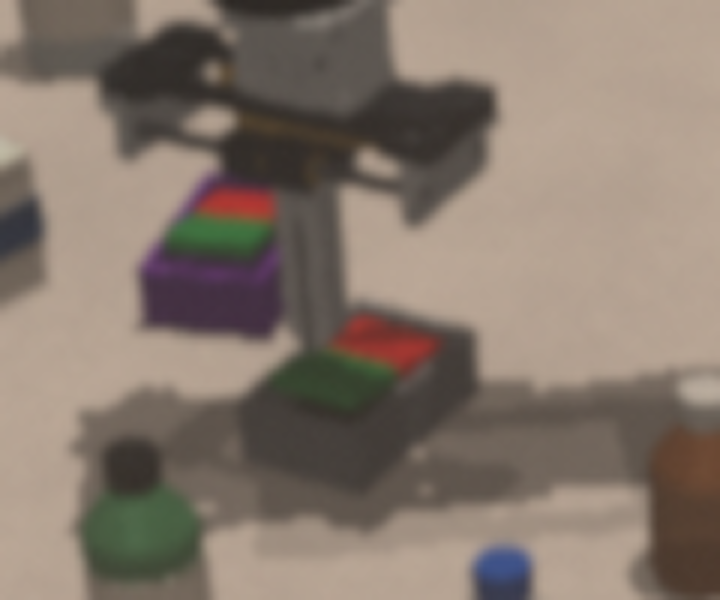

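The scene crop shows the tips at (320,345) about 15 mm above the green half of the grey switch, with green centred near (335,380). I'll press with a slight shift to the left (+y).

Request:
{"name": "servo_tool", "arguments": {"plan": [[0.01,-0.02,0.05,0,0,0,0],[0.01,-0.02,0.1,0,0,0,0],[0.01,-0.02,0.14,0,0,0,0],[0.01,-0.02,0.17,0,0,0,0],[0.01,-0.02,0.19,0,0,0,0],[0.01,-0.02,0.21,0,0,0,0],[0.01,-0.02,0.23,0,0,0,0],[0.01,-0.02,0.23,0,0,0,0]]}}

```text
time: 16.38
tool_pos: [0.4659, -0.3608, 0.0542]
ee_rot: [3.14, -0.003, 0.235]
wrist_force: [4.0, 1.2, 3.5]
width: 0.0007
finger_force: 2.1
```

Request:
{"name": "servo_tool", "arguments": {"plan": [[0,0,0.01,0,0,0,0],[0,0,0.02,0,0,0,0],[0,0,0.02,0,0,0,0],[0,0,0.02,0,0,0,0]]}}

```text
time: 16.72
tool_pos: [0.466, -0.3609, 0.0536]
ee_rot: [3.14, -0.003, 0.235]
wrist_force: [2.8, 2.7, 8.4]
width: 0.0004
finger_force: 4.8
```

Request:
{"name": "servo_tool", "arguments": {"plan": [[0,0,0.01,0,0,0,0],[0,0,0.02,0,0,0,0],[0,0,0.02,0,0,0,0],[0,0,0.02,0,0,0,0]]}}

```text
time: 17.05
tool_pos: [0.4661, -0.361, 0.0533]
ee_rot: [3.139, -0.003, 0.235]
wrist_force: [0.6, 4.8, 14.6]
width: 0.0006
finger_force: 7.7
```

Request:
{"name": "servo_tool", "arguments": {"plan": [[0,0,0.01,0,0,0,0],[0,0,0.01,0,0,0,0],[0,0,0.01,0,0,0,0]]}}

```text
time: 17.3
tool_pos: [0.4662, -0.361, 0.0532]
ee_rot: [3.139, -0.003, 0.235]
wrist_force: [0.3, 6.3, 19.4]
width: 0.0003
finger_force: 9.2
```

The tips have stopped at z = 0.036 with force rising, which is the end stop. I'll lift, clear sideways and check.

Request:
{"name": "servo_tool", "arguments": {"plan": [[0,0,-0.1,0,0,0,0],[0,0,-0.4,0,0,0,0],[0,0,-0.7,0,0,0,0],[0,0,-1,0,0,0,0],[0,0,-1,0,0,0,0]]}}

```text
time: 17.72
tool_pos: [0.4661, -0.3635, 0.1551]
ee_rot: [3.132, -0.004, 0.234]
wrist_force: [-0.1, -0.2, 0.5]
width: 0.0003
finger_force: 0.0
```

Request:
{"name": "servo_tool", "arguments": {"plan": [[-1,0.5,-0.7,0,0,0,0],[-1,0.5,-0.7,0,0,0,0],[-1,0.5,-0.7,0,0,0,0],[-1,0.5,-0.7,0,0,0,0],[-1,0.5,-0.7,0,0,0,0]]}}

```text
time: 18.13
tool_pos: [0.3771, -0.4348, 0.2192]
ee_rot: [3.14, 0.001, 0.23]
wrist_force: [0.5, -0.5, -0.4]
width: 0.0003
finger_force: 0.0
```

Request:
{"name": "servo_tool", "arguments": {"plan": [[-1,0.5,0,0,0,0,0],[-1,0.5,0,0,0,0,0],[-1,0.5,0,0,0,0,0],[-1,0.5,0,0,0,0,0],[-1,0.5,0,0,0,0,0],[-1,0.5,0,0,0,0,0]]}}

```text
time: 18.63
tool_pos: [0.2943, -0.5032, 0.2165]
ee_rot: [-3.138, -0.0, 0.236]
wrist_force: [0.4, 1.1, -0.0]
width: 0.0001
finger_force: 0.0
```

```bash
python3 - <<'E'
from h import *
a=save("top","pics/t4.png");b=save("scene","pics/s4.png")
f=lambda i,x,y:cv2.resize(i[y:y+130,x:x+130,::-1],(400,400),interpolation=cv2.INTER_CUBIC)
cv2.imwrite("pics/c4.png",np.hstack([f(a,325,185),f(b,190,160)]))
E
```

```text
(no output)
```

View pics/c4.png

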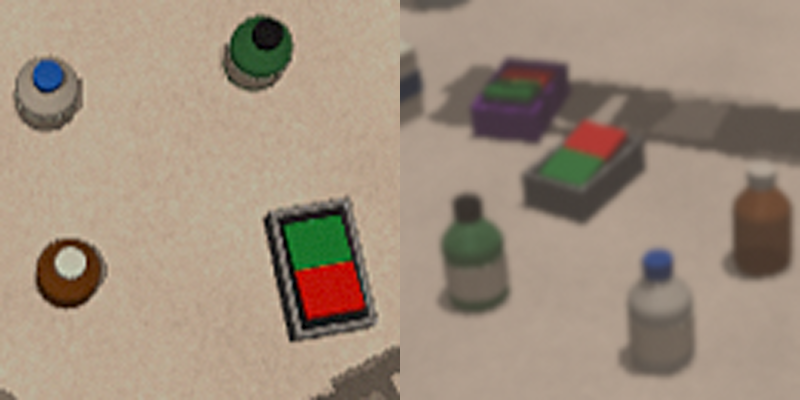

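The crop shows the green half sunk into the box and the red half raised at (595,140). The bottles are unmoved and the arm is clear, so I'm handing in.

Request:
{"name": "servo_tool", "arguments": {"plan": [[0,0,0,0,0,0,0],[0,0,0,0,0,0,0],[0,0,0,0,0,0,0],[0,0,0,0,0,0,0]]}}

```text
time: 19.07
tool_pos: [0.2939, -0.5043, 0.2187]
ee_rot: [3.141, -0.0, 0.236]
wrist_force: [-0.7, 0.3, 0.1]
width: 0.0003
finger_force: 0.0
```

```bash
python3 -c "
from bench import robot
print(robot.close_job())"
```

```text
the job is handed in; nothing more can be done
None
```

I pointed at the amber cap and then the empty compartment for over two seconds each, pressed the green half of the grey rocker to its stop, where it stayed down, and moved clear; the job is handed in at 19.1 s, with no verdict returned.

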